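# Lock the hatch lid with the slot key

### The arm

A 7-joint arm with a two-finger parallel gripper is mounted at the origin on the work surface. World frame = base frame: x ahead of the robot, y to its left, z up, the work surface at z = 0. Lengths are in m, angles in rad, forces in N, time in s.
With the tool pointing down it reaches from about 0.4 to 0.875 m from the base axis. Payload 19.3 kg.
Tool frame: the origin (TCP) lies at the very end of the fingers, on their centre line; the grasp point (between the pads) lies 19 mm behind it; z points along the fingers, y is the direction in which the jaws open and shut (so a half turn about z gives the same grasp; the last joint's range is limited). The gripper opens to 85 mm and grips with 20 to 120 N. Pads are 22 mm wide; open, the fingers measure 114 mm over their backs; the gripper's body (76 mm by 85 mm) begins 54 mm behind the grasp point. The pads swing forward as they close: fully open they stand 13 mm farther back than shut.
Start: joints at [-1.399, 0.521, -0.036, 1.599, 0.021, 1.021, -0.113], TCP at [0.15, 0.607, 0.231] pointing down, gripper open.
Joint ranges: [-2.91, 2.91], [-0.3, 2.13], [-1.5, 1.42], [0.17, 2.43], [-1.26, 4.41], [0.16, 1.93], [-2.52, 2.52]. Speed limits (rad/s): [1.89, 1.89, 2.39, 2.39, 3.01, 3.01, 3.01].

### API

Orientations are given as [roll, pitch, yaw] about the fixed x, y, z axes, in that order (R = Rz(yaw) Ry(pitch) Rx(roll)).
In Python, from workcell import bot, grab_frame, calibration, workorder gives the robot as it stands.
- The arm moves only by the tool move_arm, never from a script. Its arguments are lists of equal length, an entry for each row: "jaw": the closure in counts, from 0 (fully open) to 255 (shut); "dp": the shift along the tool's x, y, z in units of 800 mm (1.0 is 800 mm), a list of three; "rotation": the turn, a rotation vector about the tool's x, y, z in units of pi rad (1.0 is pi rad), a list of three. In form: {"jaw": [jaw, ...], "dp": [[dx, dy, dz], ...], "rotation": [[rx, ry, rz], ...]}. A call has 1 to 10 rows; each row shifts and turns the commanded pose from where the row before left it, along the tool's axes as they then stand; what a row does not reach is not made up. A row lasts 1/8 s, in which the tool goes at most 62.5 mm and 10.7 degrees, less where a joint would pass 70% of its speed; a pose out of reach is approached as far as the arm can. A call with a number of a shift or a turn outside -1 to 1 is refused whole. A call with a gripper value outside its range is refused whole. The fingers move at their own pace and stop on an object; "squeeze" is the grip in N (left out, the last holds). Time passes only in rows, so rows that do not move let the fingers close. It gives the time, the measured TCP pose, the force and the opening at its end, in the units of the state.
- bot.observe(): the state, without advancing time (a new reading comes with each control period).
- grab_frame(name): name is "scene" or "top" or "wrist"; returns the picture (400x640x3 uint8, blue, green, red); there is no depth.
- calibration(name): a dict with "camera_matrix" (3x3 intrinsics, pixels), "T" (4x4, takes a point from camera to world coordinates). Camera axes: x right, y down, z forward; pixel columns grow to the right and rows downward; lengths in m; the calibration is good to about 2 mm. A picture is of the moment at which its call begins: read the wrist's pose just before it. calibration takes no time and is no camera call; for the wrist camera it gives the pose at the moment of the call.
- workorder.job_done(): hands the job in, once; it reports no verdict.
The state is a dict: "clock": time; "qpos": joint angles; "qd": joint speeds; "joint_efforts": joint torques, N m; "position": TCP position; "tool_rot": TCP orientation; "force": force on the tool from outside, world axes, zero at the start; "moment": the same for the moment, N m; "grip_width": finger opening in m.
Only numpy, scipy, OpenCV 4.12 (cv2) and the standard library are available. Lean on these libraries where they do the work, as an engineer would, in place of code of your own. Each camera call takes 0.05 s, during which the arm holds its last target. There are 200 camera calls.

### The job

The lid of the new hatch lies shut on its seal but is not locked. Take the wing-handled slot key out of its wooden block, fit its blade into the slot of the brass latch and, pressing the lid gently down on its seal with the key, turn the latch clockwise until it stops so that it holds the lid down; then stand the key back in its hole in the block. Press no harder than it needs, so as not to crush the seal or force the latch, and leave everything else on the bench where it is.

Things in the scene. Friction and masses are not known exactly. Their poses are not given: they have to be found in the camera images.
- hatch: the hatch, fixed: a 300 x 270 mm piece of deck plywood with a wooden coaming and a 244 x 232 x 16 mm plank lid, its top 84 mm above the bench. Origin: centre of the underside, on the bench, z up; x points from the lid's latch edge to its hinged edge. The brass latch: a 30 mm slotted disc inside a 48 mm ring whose rim stands 1.5 mm above the disc. Over 50 N between key and hatch damages it
- latch_place (a point): where the latch belongs (a fixed point of the coaming): middle of the slotted disc at the height of its top face with the lid loose, 93 mm above the bench, 71 mm from the hatch's centre to the latch edge; axes as the hatch. The hinges have side play: the lid with its latch stands up to 5 mm off this point either way along the hatch's y, and stays put under side loads below 9 N
- latch (a joint): turn of the latch's slotted disc, rad. At 0 the slot runs along the hatch's x axis; it grows clockwise seen from above and stops at 1.571 (locked, slot along y). Slot right across the disc, 4.5 mm wide, 8 mm deep. Turns with 0.09 N m. A cam tongue under the lid must pass below a keeper: from about 0.7 on it is blocked unless the lid is pressed down; then it holds the lid by itself
- lid (a joint): angle of the lid about its hinges, 183 mm behind the latch, rad: about -0.01 lying loose on its springy seal, -0.03 locked down, positive when lifted. To let the tongue pass, the latch must be pressed some 4 mm below its loose height, which takes 7 to 10 N there (2.2 N per mm); from 7 mm (about 16 N) on the seal is crushed and spoilt
- key_handle (a point): slot key, 83 mm tall, 90 g, standing blade down in its block. The point is the centre of its flat wooden wing handle, 36 (x) x 13 (y) x 44 (z) mm, z up. Below it a 28 mm collar 5 mm thick, a 10 mm shank and the blade: 16 mm wide along x, 3 mm thick along y, 13 mm long. Blade tip 61 mm below the point; collar underside, which rests on the block, 27 mm below
- block_hole (a point): centre of the mouth of the key's round hole, 20 mm across and 41 mm deep, in the top face (45 mm above the bench) of a fixed wooden block 170 (x) x 64 x 45 mm. The hole is 50 mm from the block's centre towards its -x end; short steel punches stand up to 22 mm high in the other half, 80 mm or more away
- tin: bystander: aluminium tin, 84 mm across, 105 mm tall; origin at its underside
- plane: bystander: hand plane 150 x 52 mm, 62 mm tall; origin under its centre
- mallet: bystander: hammer-shaped wooden mallet 260 mm long, lying; origin on it
- tape: bystander: tape measure 70 x 34 x 64 mm; origin under its centre
- sander: bystander: cork sanding block 110 x 60 x 32 mm; origin under its centre
- jar: bystander: glass jar 64 mm across, 85 mm tall; origin at its underside
- offcut: bystander: wooden offcut 160 x 50 x 22 mm; origin under its centre

How it is judged:
By the outcome, as a careful person would: the job done as asked, in the order asked, and still so for the second after the job is handed in, with the robot touching nothing.
It also fails if it takes over 70 s, if anything falls off the work surface, if the arm or the gripper's body presses on something with over 40 N, if the wrist force passes 120 N, or if a joint passes its speed limit or range.

## Working session

There is one attempt and no reset: what is moved stays moved. The work goes in short steps, Python scripts to look and compute and a tool call to move; the robot and the scene stay as the last step left them, time stands still between calls to the robot, and variables do not carry over. Pictures are saved under pics/ and viewed, about 8 in all and at most 12, crops included, and the job is handed in when it is done.

Besides the shell and the picture viewer there is one more tool, called as name(argument=value, ...), one argument or row to a line, values as JSON. move_arm: Moves the arm, as the interface text tells. Shifts and turns lie within -1 to 1; 1 stands for 800 mm of shift or pi rad of turn. Its arguments: {"type":"object","properties":{"jaw":{"type":"array","items":{"type":"number"}},"dp":{"type":"array","items":{"type":"array","items":{"type":"number","minimum":-1,"maximum":1}}},"rotation":{"type":"array","items":{"type":"array","items":{"type":"number","minimum":-1,"maximum":1}}},"squeeze":{"type":"number"}},"required":["jaw","dp","rotation"]}

```bash
ls; mkdir -p pics; python3 - <<'E'
from workcell import bot, grab_frame, calibration
import cv2
print(bot.observe())
for n in("scene","top"):
    cv2.imwrite(f"pics/{n}0.png",grab_frame(n)); c=calibration(n); print(c)
E
```

```text
pics
{'clock': 0.0, 'qpos': array([-1.39921881,  0.52200729, -0.03632895,  1.59997389,  0.02120603,
        1.02109053, -0.11282541]), 'qd': array([ 4.64289075e-05,  1.86766143e-03, -1.94824901e-03,  4.40504271e-04,
       -4.88308776e-04, -2.62120901e-03, -4.51537110e-04]), 'joint_efforts': array([-8.87269471e-04, -9.27103114e+01,  1.97882608e+00, -3.69927406e+01,
        1.76706706e-02,  8.19451350e-03,  3.95864777e-05]), 'position': array([0.14960182, 0.60650351, 0.23074212]), 'tool_rot': array([-3.14050181e+00,  8.13720764e-05,  2.89978368e+00]), 'force': array([-0.51096801, -0.56967382, -0.216911  ]), 'moment': array([ 0.01975636, -0.04325218, -0.03555044]), 'grip_width': 0.08552692880173125}
{'camera_matrix': array([[439.06175864,   0.        , 321.48893499],
       [  0.        , 439.06175864, 193.97435755],
       [  0.        ,   0.        ,   1.        ]]), 'T': array([[ 0.18493658,  0.81647599, -0.54696017,  1.29356145],
       [ 0.98272239, -0.14943567,  0.10920481, -0.1829142 ],
       [ 0.00742774, -0.55770596, -0.83000535,  1.23845448],
       [ 0.        ,  0.        ,  0.        ,  1.        ]])}
{'camera_matrix': array([[365.81422833,   0.        , 312.37625792],
       [  0.        , 365.81422833, 202.87433132],
       [  0.        ,   0.        ,   1.        ]]), 'T': array([[ 0.0050356 , -0.99710743,  0.07583803,  0.47314924],
       [-0.99993007, -0.00420926,  0.01105192, -0.03844665],
       [-0.01070073, -0.07588838, -0.9970589 ,  0.99878191],
       [ 0.        ,  0.        ,  0.        ,  1.        ]])}
```

View pics/scene0.png

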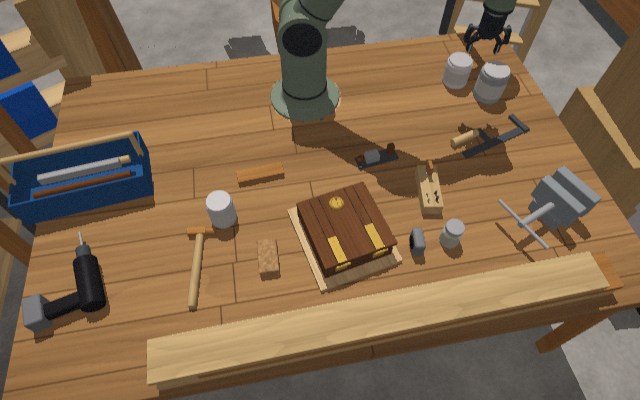

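View pics/top0.png

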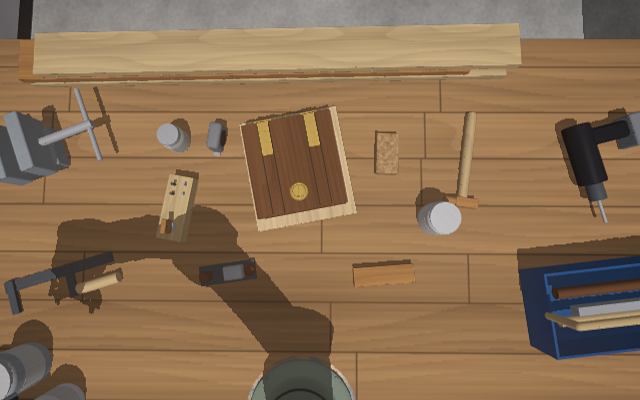

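The latch is at about (299,191) in the top view and the key at about (165,227). The hatch hinges lie away from the robot. I'll enlarge both areas.

```bash
cat > h.py <<'E'
import numpy as np, cv2
from workcell import bot, grab_frame, calibration
def ray(c,p):
    K,T=c["camera_matrix"],c["T"]
    d=T[:3,:3]@np.linalg.solve(K,[p[0],p[1],1.]); return T[:3,3],d
def onz(c,p,z):
    o,d=ray(c,p); return o+d*(z-o[2])/d[2]
def two(c1,p1,c2,p2):
    o1,d1=ray(c1,p1);o2,d2=ray(c2,p2)
    s=np.linalg.lstsq(np.c_[d1,-d2],o2-o1,rcond=None)[0]
    a,b=o1+d1*s[0],o2+d2*s[1]; return (a+b)/2,np.linalg.norm(a-b)
def proj(c,P):
    q=c["camera_matrix"]@np.linalg.inv(c["T"])[:3]@np.r_[P,1]; return q[:2]/q[2]
E
python3 - <<'E'
import cv2,numpy as np
t=cv2.imread("pics/top0.png");s=cv2.imread("pics/scene0.png")
f=lambda im,x,y,w,h:cv2.resize(im[y:y+h,x:x+w],(400,300),interpolation=cv2.INTER_CUBIC)
cv2.imwrite("pics/c1.png",np.vstack([np.hstack([f(t,140,167,100,75),f(t,260,155,100,75)]),np.hstack([f(s,380,150,100,75),f(s,290,165,100,75)])]))
E
```

```text
(no output)
```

View pics/c1.png

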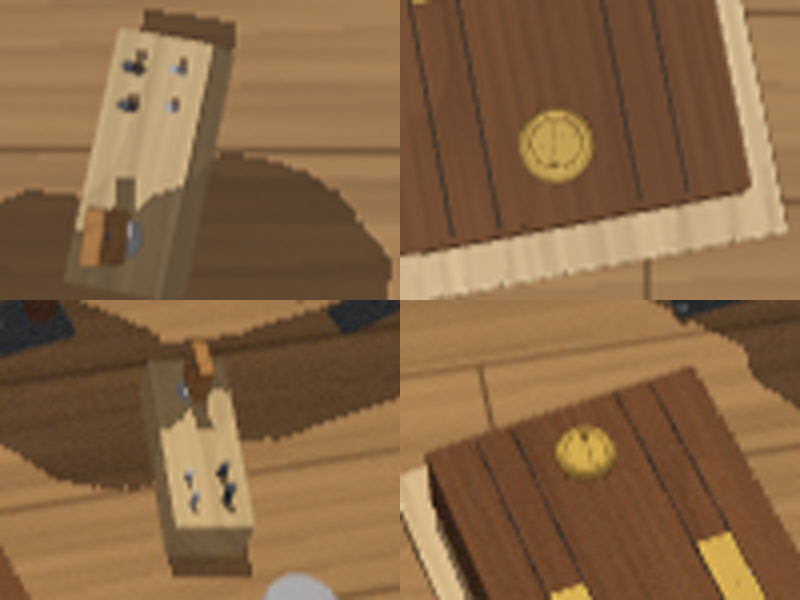

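In the crop, the key stands at the near (left) end of the block. Its wing is roughly aligned with the block's long axis, and the latch slot appears near the hatch's x.

```bash
python3 - <<'E'
from h import *
np.set_printoptions(precision=4,suppress=True)
ct,cs=calibration("top"),calibration("scene")
T=lambda x,y,ox,oy:((x)/4+ox-.375,(y)/4+oy-.375)
print("block corners",*[onz(ct,T(x,y,140,167),.045)for x,y in((120,28),(213,43),(155,297),(65,280))])
print("handle top",[onz(ct,T(x,y,140,167),.094) for x,y in((92,237),(97,208),(88,266))])
print("handle scene",two(ct,T(92,237,140,167),cs,T(203,357-300,380,150)))
print("latch",onz(ct,T(556-400,146,260,155),.0945),two(ct,T(156,146,260,155),cs,T(185,150,290,165)))
print("lid near edge",onz(ct,T(10,250,260,155),.084),onz(ct,T(350,187,260,155),.084))
print(calibration("wrist"))
E
```

```text
block corners [0.6216 0.3497 0.045 ] [0.6118 0.2878 0.045 ] [0.445  0.3207 0.045 ] [0.4557 0.38   0.045 ]
handle top [array([0.4832, 0.3426, 0.094 ]), array([0.5012, 0.3402, 0.094 ]), array([0.4653, 0.3445, 0.094 ])]
handle scene (array([0.4833, 0.345 , 0.0893]), np.float64(0.0007060552095137785))
latch [0.5711 0.0059 0.0945] (array([0.5721, 0.0068, 0.0857]), np.float64(0.0009641545148788801))
lid near edge [0.5064 0.0974 0.084 ] [ 0.5469 -0.1154  0.084 ]
{'camera_matrix': array([[329.0392,   0.    , 319.3671],
       [  0.    , 329.0392, 191.8688],
       [  0.    ,   0.    ,   1.    ]]), 'T': array([[ 0.2391,  0.9382,  0.2504,  0.0867],
       [ 0.971 , -0.2306, -0.0632,  0.623 ],
       [-0.0016,  0.2582, -0.9661,  0.3738],
       [ 0.    ,  0.    ,  0.    ,  1.    ]])}
```

move_arm(
  jaw=[0, 0, 0, 0, 0, 0, 0, 0, 0, 0],
  dp=[
    [-0.0483, -0.022, 0.004],
    [-0.0483, -0.022, 0.004],
    [-0.0483, -0.022, 0.004],
    [-0.0483, -0.022, 0.004],
    [-0.0483, -0.022, 0.004],
    [-0.0483, -0.022, 0.004],
    [-0.0483, -0.022, 0.004],
    [-0.0483, -0.022, 0.004],
    [-0.0483, -0.022, 0.004],
    [-0.0483, -0.022, 0.004],
  ],
  rotation=[
    [0, 0, 0],
    [0, 0, 0],
    [0, 0, 0],
    [0, 0, 0],
    [0, 0, 0],
    [0, 0, 0],
    [0, 0, 0],
    [0, 0, 0],
    [0, 0, -0.0167],
    [0, 0, -0.0167],
  ],
)

```text
clock: 1.35
position: [0.4849, 0.3441, 0.199]
tool_rot: [-3.141, -0.0, 3.006]
force: [-0.4, 0.8, 0.4]
grip_width: 0.0857
```

move_arm(
  jaw=[0, 0],
  dp=[
    [0, 0, 0],
    [0, 0, 0],
  ],
  rotation=[
    [0, 0, 0],
    [0, 0, 0],
  ],
)

```text
clock: 1.6
position: [0.4835, 0.3455, 0.1991]
tool_rot: [-3.141, -0.001, 3.004]
force: [-0.8, 0.4, -0.7]
grip_width: 0.0853
```

```bash
cat >> h.py <<'E'
import json
from scipy.spatial.transform import Rotation as R
def snap(name):
    c=calibration("wrist"); im=grab_frame("wrist"); cv2.imwrite(f"pics/{name}.png",im)
    json.dump({k:v.tolist() for k,v in c.items()},open(f"pics/{name}.json","w")); return im,c
def load(name):
    c={k:np.array(v) for k,v in json.load(open(f"pics/{name}.json")).items()}; return cv2.imread(f"pics/{name}.png"),c
def dp(target):
    s=bot.observe(); M=R.from_euler("xyz",s["tool_rot"]); return M.inv().apply(np.array(target)-s["position"])/.8
def st():
    s=bot.observe(); print("t",round(s["clock"],2),"p",s["position"].round(4),"rot",np.degrees(s["tool_rot"]).round(2),"F",s["force"].round(2),"M",s["moment"].round(3),"w",round(s["grip_width"],4),"q7",s["qpos"][6].round(2))
E
python3 - <<'E'
from h import *
im,c=snap("w1"); st()
for P in((.483,.343,.094),(.484,.343,.045)): print(proj(c,P))
cv2.imwrite("pics/w1c.png",cv2.resize(im[100:400,120:520],(800,600),interpolation=cv2.INTER_CUBIC))
E
```

```text
t 1.65 p [0.4831 0.3459 0.1992] rot [ 1.800e+02 -4.000e-02  1.722e+02] F [-0.88  0.89 -0.06] M [0.021 0.041 0.008] w 0.0856 q7 0.72
[315.30640179 190.21430859]
[316.12614128 177.85875649]
```

View pics/w1c.png

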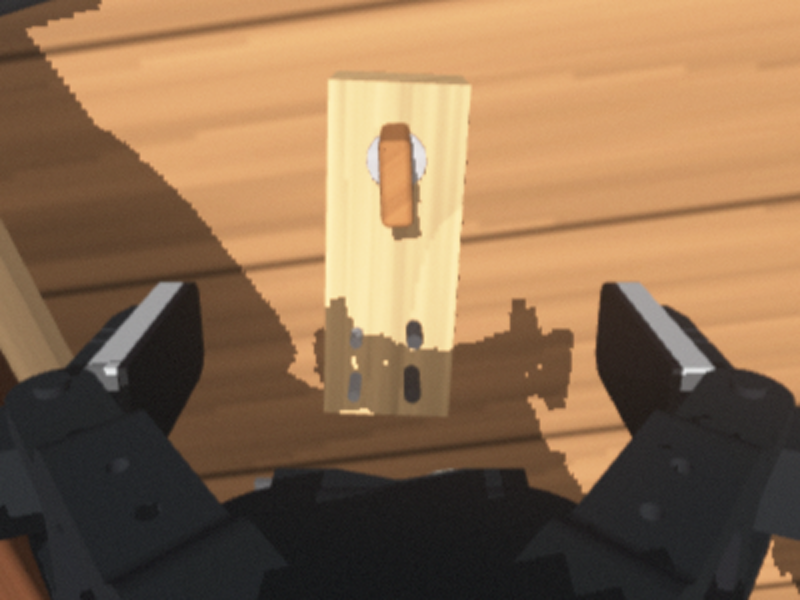

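The handle top is centred at crop (397,182), that is pixel (318.5,191), and runs almost straight along the image's vertical.

```bash
python3 - <<'E'
from h import *
im,c=load("w1")
P=[onz(c,(x/2+120-.25,y/2+100-.25),.094) for x,y in((396,141),(397.5,226),(397,183))]
print(np.round(P,4)); d=P[0]-P[1]; print("key yaw",np.degrees(np.arctan2(d[1],d[0])),np.linalg.norm(d))
B=[onz(c,(x/2+120-.25,y/2+100-.25),.045) for x,y in((329,80),(469,85),(448,416),(325,410))]
print(np.round(B,4)); B=np.array(B); d=(B[0]+B[1]-B[2]-B[3])/2; print(np.degrees(np.arctan2(d[1],d[0])),np.linalg.norm(d)); ctr=B.mean(0); print(ctr, ctr+d/np.linalg.norm(d)*.05)
col=onz(c,(397/2+120,160/2+100),.05);print("collar",col)
print(dp([*P[2][:2],.057]))
E
```

```text
[[0.4676 0.3471 0.094 ]
 [0.5016 0.3429 0.094 ]
 [0.4841 0.3452 0.094 ]]
key yaw 173.0827082829232 0.03430836103346593
[[0.4455 0.3195 0.045 ]
 [0.4563 0.3815 0.045 ]
 [0.6236 0.3522 0.045 ]
 [0.6115 0.2899 0.045 ]]
169.98070497538905 0.1692422493471962
[0.53420061 0.33578359 0.045     ] [0.48496315 0.34448258 0.045     ]
collar [0.48517983 0.345067   0.05      ]
[-0.00149555 -0.00079418  0.17772409]
```

move_arm(
  jaw=[60, 100, 100, 100, 100, 100, 100, 100],
  dp=[
    [-0.0015, -0.0008, 0.03],
    [0, 0, 0.035],
    [0, 0, 0.035],
    [0, 0, 0.03],
    [0, 0, 0.025],
    [0, 0, 0.015],
    [0, 0, 0.0075],
    [0, 0, 0],
  ],
  rotation=[
    [0, 0, -0.0046],
    [0, 0, 0],
    [0, 0, 0],
    [0, 0, 0],
    [0, 0, 0],
    [0, 0, 0],
    [0, 0, 0],
    [0, 0, 0],
  ],
  squeeze=50,
)

```text
clock: 2.65
position: [0.485, 0.3446, 0.0574]
tool_rot: [3.142, -0.0, 3.019]
force: [-0.2, -0.8, 1.2]
grip_width: 0.052
```

move_arm(
  jaw=[255, 255, 255, 255, 255, 255, 255, 255],
  dp=[
    [0, 0, 0],
    [0, 0, 0],
    [0, 0, 0],
    [0, 0, 0],
    [0, 0, 0],
    [0, 0, 0],
    [0, 0, 0],
    [0, 0, 0],
  ],
  rotation=[
    [0, 0, 0],
    [0, 0, 0],
    [0, 0, 0],
    [0, 0, 0],
    [0, 0, 0],
    [0, 0, 0],
    [0, 0, 0],
    [0, 0, 0],
  ],
)

```text
clock: 3.65
position: [0.4853, 0.3445, 0.0578]
tool_rot: [3.141, 0.0, 3.019]
force: [-0.9, -1.6, 7.0]
grip_width: 0.0125
```

```bash
python3 -c "
from h import *
st()"
```

```text
t 3.65 p [0.4853 0.3445 0.0578] rot [1.7997e+02 3.0000e-02 1.7298e+02] F [-0.91 -1.64  7.01] M [-0.125  0.235  0.032] w 0.0125 q7 0.72
```

move_arm(
  jaw=[255, 255, 255, 255, 255, 255, 255, 255, 255, 255],
  dp=[
    [0, 0, -0.03],
    [0, 0, -0.042],
    [0, 0, -0.05],
    [0, 0, -0.042],
    [-0.01, -0.022, 0],
    [-0.022, -0.048, 0],
    [-0.029, -0.063, 0],
    [-0.029, -0.063, 0],
    [-0.029, -0.063, 0],
    [-0.029, -0.063, 0],
  ],
  rotation=[
    [0, 0, 0],
    [0, 0, 0],
    [0, 0, 0],
    [0, 0, 0],
    [0, 0, 0],
    [0, 0, 0],
    [0, 0, 0],
    [0, 0, 0],
    [0, 0, 0],
    [0, 0, 0],
  ],
)

```text
clock: 4.9
position: [0.571, 0.0716, 0.1876]
tool_rot: [-3.141, -0.001, 3.019]
force: [1.7, 1.2, -1.1]
grip_width: 0.0126
```

move_arm(
  jaw=[255, 255, 255, 255, 255, 255],
  dp=[
    [-0.024, -0.052, 0],
    [-0.0106, -0.025, 0],
    [0, 0, 0],
    [0, 0, 0],
    [0, 0, 0],
    [0, 0, 0],
  ],
  rotation=[
    [0, 0, 0],
    [0, 0, 0],
    [0, 0, -0.035],
    [0, 0, -0.035],
    [0, 0, -0.029],
    [0, 0, 0],
  ],
)

```text
clock: 5.65
position: [0.5906, 0.0089, 0.1876]
tool_rot: [3.142, -0.001, -2.954]
force: [-0.3, -0.1, -0.2]
grip_width: 0.0125
```

```bash
python3 - <<'E'
from h import *
im,c=snap("w2"); st()
a=proj(c,(.5711,.006,.093)); print(a)
x,y=(a-[80,75]).astype(int); print(x,y)
cv2.imwrite("pics/w2c.png",cv2.resize(im[y:y+150,x:x+200],(800,600),interpolation=cv2.INTER_CUBIC))
E
```

```text
t 5.7 p [0.5907 0.009  0.1878] rot [ 1.8000e+02 -6.0000e-02 -1.6935e+02] F [-0.72 -0.59  0.01] M [ 0.014  0.041 -0.073] w 0.0125 q7 1.62
[319.72128236 167.84787462]
239 92
```

View pics/w2c.png

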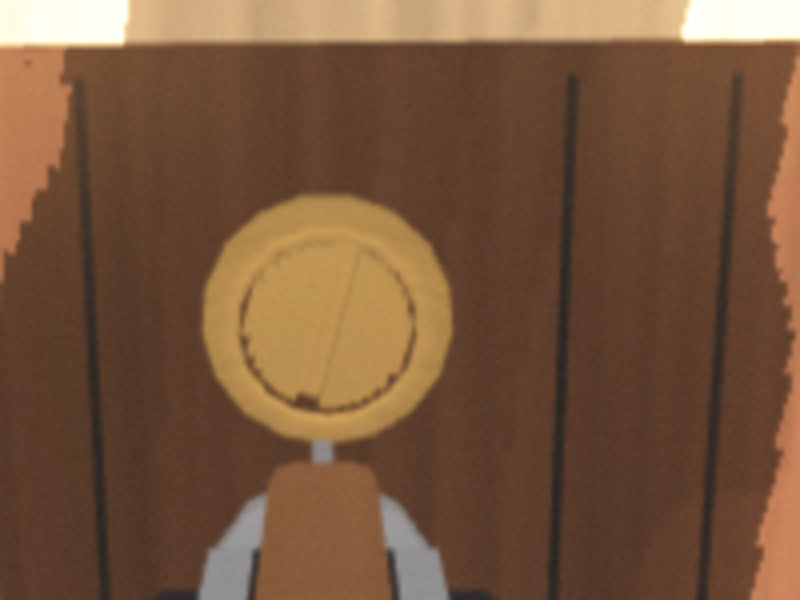

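The image shows the ring centred at crop (328,318) and the blade edge-on at (322,450). The slot runs from (347,245) to (307,400), so the latch already stands turned about 14° clockwise. Next I'll measure these.

```bash
python3 - <<'E'
from h import *
im,c=load("w2")
hsv=cv2.cvtColor(im,cv2.COLOR_BGR2HSV)
print(im[92+250//4,239+328//4],hsv[92+212//4,239+328//4],hsv[92+320//4,239+150//4], hsv[92+450//4-2:92+450//4+3,239+322//4-4:239+322//4+5,1:].tolist())
m=cv2.inRange(hsv,(15,90,110),(30,255,255)); m[92+108:]=0
n,l,s,ce=cv2.connectedComponentsWithStats(m); i=l[92+53,239+82]; print(s[i],ce[i])
cs,_=cv2.findContours((l==i).astype(np.uint8),0,2); e=cv2.fitEllipse(max(cs,key=len)); print(e)
L=onz(c,e[0],.0945); print("ring centre",L)
q=lambda x,y,z:onz(c,(239+x/4-.375,92+y/4-.375),z)
a,b=q(347,245,.093),q(307,400,.093); d=a-b; print("slot mid",(a+b)/2,"yaw",np.degrees(np.arctan2(d[1],d[0]))%360)
ed=[q(360,243,.093),q(318,400,.093)]; d=ed[0]-ed[1]; print("edge yaw",np.degrees(np.arctan2(d[1],d[0]))%360)
# slab lines -> hatch yaw
for p1,p2 in(((572,80),(553,590)),((82,90),(105,590)),((80,47),(680,41))):
    d=q(*p1,.084)-q(*p2,.084); print("line yaw",np.degrees(np.arctan2(d[1],d[0]))%360)
s=bot.observe(); M=R.from_euler("xyz",s["tool_rot"])
B=q(322,442,s["position"][2]-.0468); print("blade tip in tool", M.inv().apply(B-s["position"]))
print("ring in tool",M.inv().apply(L-s["position"]))
x=q(328,318,.093);print(x)
cl=cv2.createCLAHE(4,(4,4)).apply(cv2.cvtColor(im,cv2.COLOR_BGR2GRAY))[135:205,280:360]
E
```

```text
[ 85 149 192] [ 18 144 182] [ 11 132  89] [[[140, 120], [121, 126], [72, 145], [55, 153], [54, 150], [53, 154], [65, 150], [121, 143], [139, 132]], [[133, 94], [101, 104], [35, 131], [13, 142], [12, 143], [14, 142], [25, 135], [97, 116], [128, 98]], [[129, 91], [93, 101], [33, 130], [13, 140], [9, 139], [11, 141], [15, 134], [86, 107], [129, 91]], [[133, 92], [91, 101], [30, 129], [11, 141], [9, 142], [9, 142], [19, 137], [71, 111], [123, 95]], [[133, 96], [97, 103], [35, 131], [14, 141], [14, 143], [13, 140], [21, 136], [70, 116], [122, 96]]]
[ 289  140   63   60 3016] [320.36903183 170.34781167]
((320.3674011230469, 171.035888671875), (61.76295471191406, 62.31092834472656), 83.00463104248047)
ring centre [0.57305575 0.00685126 0.0945    ]
slot mid [0.57447027 0.00707307 0.093     ] yaw 176.57760431718228
edge yaw 176.2017298827746
line yaw 191.3386784954162
line yaw 190.76742436733753
line yaw 281.3057263831559
blade tip in tool [0.00788705 0.00026068 0.0468084 ]
ring in tool [0.01761664 0.00110302 0.09332492]
[0.57337824 0.00710958 0.093     ]
```

move_arm(
  jaw=[255, 255, 255, 255, 255, 255],
  dp=[
    [0.011, 0.0005, 0],
    [0.0111, 0.0006, 0],
    [0, 0, 0.012],
    [0, 0, 0.018],
    [0, 0, 0.012],
    [0, 0, 0],
  ],
  rotation=[
    [0, 0, 0],
    [0, 0, 0],
    [0, 0, 0.026],
    [0, 0, 0.0266],
    [0, 0, 0.0266],
    [0, 0, 0],
  ],
)

```text
clock: 6.45
position: [0.5728, 0.0073, 0.1545]
tool_rot: [-3.141, -0.001, 3.082]
force: [-0.1, 0.4, -0.9]
grip_width: 0.0124
```

```bash
python3 - <<'E'
from h import *
im,c=snap("w3"); st()
s=bot.observe()
a=proj(c,(.573,.0069,.0945)); print(a)
x,y=(a-[60,55]).astype(int); print(x,y)
cv2.imwrite("pics/w3c.png",cv2.resize(im[y:y+90,x:x+120],(800,600),interpolation=cv2.INTER_CUBIC))
E
```

```text
t 6.5 p [0.5732 0.0073 0.155 ] rot [-1.7999e+02 -2.0000e-02  1.7664e+02] F [-0.36  0.6  -0.91] M [-0.017  0.005 -0.011] w 0.0124 q7 1.41
[317.79579783 208.28717363]
257 153
```

View pics/w3c.png

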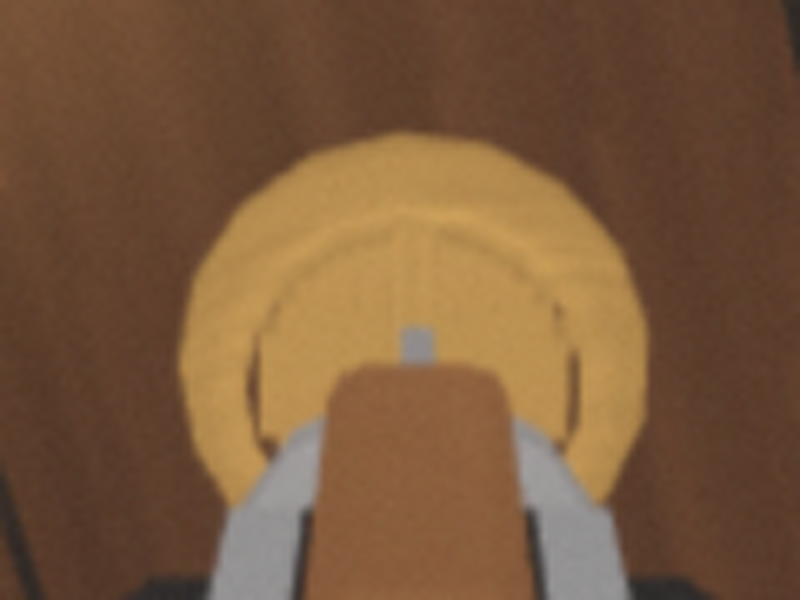

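The blade is centred at crop x≈418, the slot's faint edges sit at about 395 to 430, and the ring centre is at about 415. I'll check the profile numerically.

```bash
python3 - <<'E'
from h import *
im,c=load("w3"); s=bot.observe(); M=R.from_euler("xyz",s["tool_rot"])
g=im.astype(float).sum(2)
for r in((188,193),(193,198),(198,202)): print(r,dict(zip(range(310,330),g[r[0]:r[1],310:330].mean(0).round(0).astype(int))))
hsv=cv2.cvtColor(im,cv2.COLOR_BGR2HSV); m=cv2.inRange(hsv,(15,90,110),(30,255,255))
for r in(200,206,212):
    x=np.where(m[r,260:380])[0]+260; print(r,x.min(),x.max(),(x.min()+x.max())/2)
T=lambda p,z:(M.inv().apply(onz(c,p,z)-s["position"])*1000).round(2)
print("blade",T((319.7-.42,203),s["position"][2]-.0468),"slot top",T((318.6,190),.093),"ring",T((318.9,208),.0945))
E
```

```text
(188, 193) {310: np.int64(410), 311: np.int64(412), 312: np.int64(408), 313: np.int64(415), 314: np.int64(415), 315: np.int64(417), 316: np.int64(426), 317: np.int64(422), 318: np.int64(417), 319: np.int64(418), 320: np.int64(428), 321: np.int64(421), 322: np.int64(407), 323: np.int64(411), 324: np.int64(408), 325: np.int64(407), 326: np.int64(407), 327: np.int64(409), 328: np.int64(407), 329: np.int64(406)}
(193, 198) {310: np.int64(414), 311: np.int64(420), 312: np.int64(422), 313: np.int64(419), 314: np.int64(417), 315: np.int64(414), 316: np.int64(425), 317: np.int64(421), 318: np.int64(415), 319: np.int64(419), 320: np.int64(427), 321: np.int64(424), 322: np.int64(418), 323: np.int64(418), 324: np.int64(418), 325: np.int64(418), 326: np.int64(418), 327: np.int64(417), 328: np.int64(413), 329: np.int64(417)}
(198, 202) {310: np.int64(411), 311: np.int64(416), 312: np.int64(417), 313: np.int64(414), 314: np.int64(414), 315: np.int64(407), 316: np.int64(424), 317: np.int64(419), 318: np.int64(415), 319: np.int64(418), 320: np.int64(422), 321: np.int64(420), 322: np.int64(413), 323: np.int64(416), 324: np.int64(416), 325: np.int64(406), 326: np.int64(414), 327: np.int64(414), 328: np.int64(416), 329: np.int64(414)}
200 285 353 319.0
206 284 353 318.5
212 284 353 318.5
blade [ 7.83  0.57 46.8 ] slot top [11.95  0.12 62.  ] ring [ 0.31  0.3  60.5 ]
```

move_arm(
  jaw=[255, 255, 255, 255],
  dp=[
    [0.0005, -0.0004, 0.005],
    [0, 0, 0.006],
    [0, 0, 0.004],
    [0, 0, 0],
  ],
  rotation=[
    [0, 0, 0],
    [0, 0, 0],
    [0, 0, 0],
    [0, 0, 0],
  ],
)

```text
clock: 7.0
position: [0.573, 0.0069, 0.1426]
tool_rot: [-3.142, -0.0, 3.081]
force: [0.2, -0.5, -1.0]
grip_width: 0.0121
```

move_arm(
  jaw=[255, 255, 255],
  dp=[
    [0, 0, 0.002],
    [0, 0, 0.002],
    [0, 0, 0],
  ],
  rotation=[
    [0, 0, 0],
    [0, 0, 0],
    [0, 0, 0],
  ],
)

```text
clock: 7.38
position: [0.5731, 0.007, 0.1396]
tool_rot: [-3.142, -0.0, 3.081]
force: [0.5, 0.1, -1.4]
grip_width: 0.0126
```

move_arm(
  jaw=[255, 255, 255],
  dp=[
    [0, 0, 0.0015],
    [0, 0, 0.001],
    [0, 0, 0],
  ],
  rotation=[
    [0, 0, 0],
    [0, 0, 0],
    [0, 0, 0],
  ],
)

```text
clock: 7.75
position: [0.5732, 0.007, 0.1377]
tool_rot: [-3.142, -0.0, 3.081]
force: [-0.1, 0.1, -0.6]
grip_width: 0.0124
```

move_arm(
  jaw=[255, 255, 255],
  dp=[
    [0, 0, 0.0015],
    [0, 0, 0.001],
    [0, 0, 0],
  ],
  rotation=[
    [0, 0, 0],
    [0, 0, 0],
    [0, 0, 0],
  ],
)

```text
clock: 8.12
position: [0.5731, 0.007, 0.1356]
tool_rot: [-3.142, -0.0, 3.081]
force: [-0.3, 0.5, -1.5]
grip_width: 0.0127
```

move_arm(
  jaw=[255, 255, 255],
  dp=[
    [0, 0, 0.0015],
    [0, 0, 0.0015],
    [0, 0, 0],
  ],
  rotation=[
    [0, 0, 0],
    [0, 0, 0],
    [0, 0, 0],
  ],
)

```text
clock: 8.5
position: [0.5731, 0.007, 0.1332]
tool_rot: [-3.142, -0.0, 3.081]
force: [-0.2, 0.0, -1.0]
grip_width: 0.0124
```

move_arm(
  jaw=[255, 255, 255],
  dp=[
    [0, 0, 0.001],
    [0, 0, 0.001],
    [0, 0, 0],
  ],
  rotation=[
    [0, 0, 0],
    [0, 0, 0],
    [0, 0, 0],
  ],
)

```text
clock: 8.88
position: [0.5732, 0.007, 0.1316]
tool_rot: [-3.142, -0.0, 3.081]
force: [0.3, -0.1, -1.2]
grip_width: 0.0126
```

move_arm(
  jaw=[255, 255, 255],
  dp=[
    [0, 0, 0.0015],
    [0, 0, 0.0015],
    [0, 0, 0],
  ],
  rotation=[
    [0, 0, 0],
    [0, 0, 0],
    [0, 0, 0],
  ],
)

```text
clock: 9.25
position: [0.5732, 0.0069, 0.1294]
tool_rot: [-3.142, -0.0, 3.081]
force: [-1.9, -0.2, 5.1]
grip_width: 0.0125
```

move_arm(
  jaw=[255, 255, 255],
  dp=[
    [0, 0, 0.001],
    [0, 0, 0.001],
    [0, 0, 0],
  ],
  rotation=[
    [0, 0, 0],
    [0, 0, 0],
    [0, 0, 0],
  ],
)

```text
clock: 9.62
position: [0.5731, 0.0069, 0.1279]
tool_rot: [-3.142, -0.0, 3.081]
force: [-2.9, -0.3, 7.2]
grip_width: 0.0122
```

move_arm(
  jaw=[255, 255, 255, 255, 255],
  dp=[
    [0, 0, 0.0008],
    [0, 0, 0],
    [0, 0, 0],
    [0, 0, 0],
    [0, 0, 0],
  ],
  rotation=[
    [0, 0, 0],
    [0, 0, 0.03],
    [0, 0, 0.03],
    [0, 0, 0.03],
    [0, 0, 0],
  ],
)

```text
clock: 10.25
position: [0.5734, 0.007, 0.1274]
tool_rot: [3.142, 0.001, 2.797]
force: [-2.6, -0.1, 8.8]
grip_width: 0.0122
```

```bash
python3 -c "
from h import *
st()"
```

```text
t 10.25 p [0.5734 0.007  0.1274] rot [1.8000e+02 4.0000e-02 1.6027e+02] F [-2.6  -0.08  8.82] M [-0.198  0.565  0.101] w 0.0122 q7 1.18
```

move_arm(
  jaw=[255, 255, 255, 255, 255, 255],
  dp=[
    [0, 0, 0],
    [0, 0, 0],
    [0, 0, 0],
    [0, 0, 0],
    [0, 0, 0],
    [0, 0, 0],
  ],
  rotation=[
    [0, 0, 0.03],
    [0, 0, 0.03],
    [0, 0, 0.03],
    [0, 0, 0.03],
    [0, 0, 0.03],
    [0, 0, 0],
  ],
)

```text
clock: 11.0
position: [0.5737, 0.0073, 0.1275]
tool_rot: [3.141, 0.001, 2.326]
force: [-1.8, 0.5, 8.4]
grip_width: 0.0128
```

```bash
python3 -c "
from h import *
st()"
```

```text
t 11.0 p [0.5737 0.0073 0.1275] rot [1.7995e+02 4.0000e-02 1.3328e+02] F [-1.83  0.47  8.4 ] M [0.239 0.273 0.028] w 0.0128 q7 0.81
```

move_arm(
  jaw=[255, 255, 255, 255, 255, 255],
  dp=[
    [0, 0, 0],
    [0, 0, 0],
    [0, 0, 0],
    [0, 0, 0],
    [0, 0, 0],
    [0, 0, 0],
  ],
  rotation=[
    [0, 0, 0.03],
    [0, 0, 0.03],
    [0, 0, 0.03],
    [0, 0, 0.03],
    [0, 0, 0.03],
    [0, 0, 0],
  ],
)

```text
clock: 11.75
position: [0.574, 0.0075, 0.1276]
tool_rot: [3.14, 0.0, 1.855]
force: [1.2, 1.5, 8.3]
grip_width: 0.0126
```

```bash
python3 -c "
from h import *
st()"
```

```text
t 11.75 p [0.574  0.0075 0.1276] rot [1.7989e+02 1.0000e-02 1.0629e+02] F [1.2  1.52 8.27] M [ 0.626 -0.166  0.132] w 0.0126 q7 0.43
```

move_arm(
  jaw=[255, 255, 255, 255],
  dp=[
    [0, 0, 0],
    [0, 0, 0],
    [0, 0, 0],
    [0, 0, 0],
  ],
  rotation=[
    [0, 0, 0.015],
    [0, 0, 0.015],
    [0, 0, 0.01],
    [0, 0, 0],
  ],
)

```text
clock: 12.25
position: [0.5741, 0.0075, 0.1276]
tool_rot: [3.139, -0.0, 1.731]
force: [0.9, 2.7, 7.3]
grip_width: 0.0126
```

```bash
python3 -c "
from h import *
st()"
```

```text
t 12.25 p [0.5741 0.0075 0.1276] rot [ 1.7988e+02 -1.0000e-02  9.9150e+01] F [0.93 2.74 7.34] M [ 0.642 -0.279  0.11 ] w 0.0126 q7 0.34
```

Moment is still at the plain turning level, so I'll go on in small steps until it rises.

move_arm(
  jaw=[255, 255, 255],
  dp=[
    [0, 0, 0],
    [0, 0, 0],
    [0, 0, 0],
  ],
  rotation=[
    [0, 0, 0.009],
    [0, 0, 0.008],
    [0, 0, 0],
  ],
)

```text
clock: 12.62
position: [0.5742, 0.0076, 0.1276]
tool_rot: [3.139, -0.0, 1.677]
force: [0.5, 1.5, 7.9]
grip_width: 0.0123
```

```bash
python3 -c "
from h import *
st()"
```

```text
t 12.62 p [0.5742 0.0076 0.1276] rot [ 1.7987e+02 -2.0000e-02  9.6100e+01] F [0.52 1.52 7.95] M [ 0.791 -0.356  0.112] w 0.0123 q7 0.29
```

move_arm(
  jaw=[255, 255, 255],
  dp=[
    [0, 0, 0],
    [0, 0, 0],
    [0, 0, 0],
  ],
  rotation=[
    [0, 0, 0.008],
    [0, 0, 0.008],
    [0, 0, 0],
  ],
)

```text
clock: 13.0
position: [0.5742, 0.0076, 0.1276]
tool_rot: [3.139, -0.0, 1.627]
force: [0.4, 2.5, 7.8]
grip_width: 0.0123
```

```bash
python3 -c "
from h import *
st()"
```

```text
t 13.0 p [0.5742 0.0076 0.1276] rot [ 1.7987e+02 -3.0000e-02  9.3210e+01] F [0.44 2.51 7.8 ] M [ 0.739 -0.422  0.099] w 0.0123 q7 0.25
```

move_arm(
  jaw=[255, 255, 255],
  dp=[
    [0, 0, 0],
    [0, 0, 0],
    [0, 0, 0],
  ],
  rotation=[
    [0, 0, 0.008],
    [0, 0, 0.006],
    [0, 0, 0],
  ],
)

```text
clock: 13.38
position: [0.5742, 0.0075, 0.1276]
tool_rot: [3.139, -0.001, 1.583]
force: [1.5, 2.7, 8.3]
grip_width: 0.0124
```

```bash
python3 - <<'E'
from h import *
st()
im,c=snap("w4")
a=proj(c,(.573,.0069,.0945)); x,y=(a-[75,60]).astype(int); print(x,y)
cv2.imwrite("pics/w4c.png",cv2.resize(im[y:y+112,x:x+150],(800,600),interpolation=cv2.INTER_CUBIC))
E
```

```text
t 13.38 p [0.5742 0.0075 0.1276] rot [ 1.7988e+02 -3.0000e-02  9.0710e+01] F [1.49 2.68 8.28] M [ 0.724 -0.448  0.248] w 0.0124 q7 0.22
241 164
```

View pics/w4c.png

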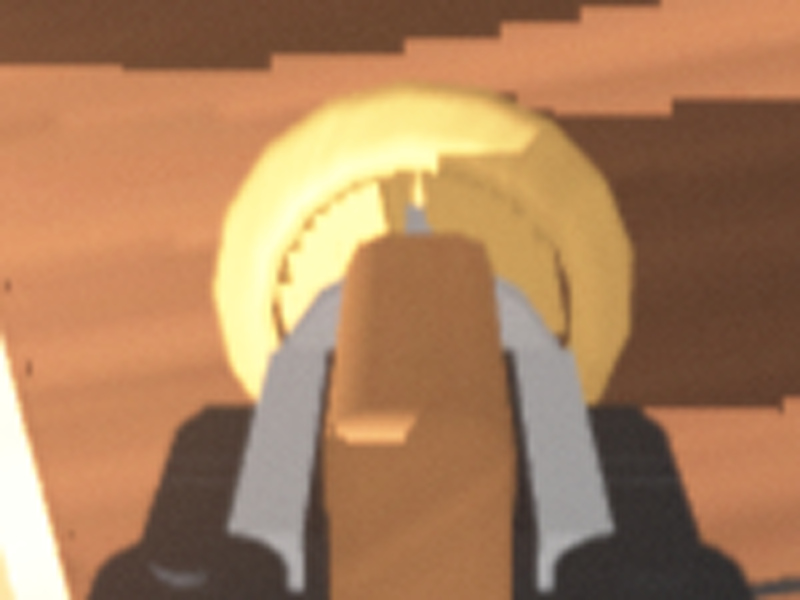

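The moment rose to 0.25 N m, so the latch is at its stop. I'll ease the turn back within the slot play and lift out straight.

move_arm(
  jaw=[255, 255, 255, 255, 255, 255],
  dp=[
    [0, 0, 0],
    [0, 0, 0],
    [0, 0, 0],
    [0, 0, -0.002],
    [0, 0, -0.0025],
    [0, 0, 0],
  ],
  rotation=[
    [0, 0, -0.015],
    [0, 0, -0.015],
    [0, 0, -0.01],
    [0, 0, 0],
    [0, 0, 0],
    [0, 0, 0],
  ],
)

```text
clock: 14.18
position: [0.5737, 0.0072, 0.1308]
tool_rot: [3.141, 0.0, 1.709]
force: [5.2, 2.0, -0.4]
grip_width: 0.0123
```

```bash
python3 -c "
from h import *
st()"
```

```text
t 14.18 p [0.5737 0.0072 0.1308] rot [1.7994e+02 1.0000e-02 9.7900e+01] F [ 5.18  1.99 -0.37] M [ 0.326 -1.407  0.005] w 0.0123 q7 0.32
```

move_arm(
  jaw=[255, 255],
  dp=[
    [0, 0.0008, 0],
    [0, 0, 0],
  ],
  rotation=[
    [0, 0, 0],
    [0, 0, 0],
  ],
)

```text
clock: 14.42
position: [0.5739, 0.0071, 0.1307]
tool_rot: [3.141, 0.0, 1.708]
force: [2.4, 0.6, 0.7]
grip_width: 0.0124
```

move_arm(
  jaw=[255, 255, 255, 255, 255],
  dp=[
    [0, 0.0005, 0],
    [0, 0, -0.002],
    [0, 0, -0.003],
    [0, 0, -0.003],
    [0, 0, 0],
  ],
  rotation=[
    [0, 0, 0],
    [0, 0, 0],
    [0, 0, 0],
    [0, 0, 0],
    [0, 0, 0],
  ],
)

```text
clock: 15.05
position: [0.5739, 0.007, 0.1372]
tool_rot: [-3.141, 0.0, 1.708]
force: [-0.5, 0.0, -1.2]
grip_width: 0.0127
```

move_arm(
  jaw=[255, 255, 255, 255, 255, 255],
  dp=[
    [0, 0, -0.004],
    [0, 0, -0.01],
    [0, 0, -0.02],
    [0, 0, -0.025],
    [0, 0, -0.01],
    [0, 0, 0],
  ],
  rotation=[
    [0, 0, 0],
    [0, 0, 0],
    [0, 0, 0],
    [0, 0, 0],
    [0, 0, 0],
    [0, 0, 0],
  ],
)

```text
clock: 15.8
position: [0.5744, 0.0073, 0.1929]
tool_rot: [3.141, -0.0, 1.709]
force: [0.9, -0.1, -2.2]
grip_width: 0.0127
```

```bash
python3 - <<'E'
from h import *
st()
im,c=snap("w5")
a=proj(c,(.573,.0069,.0905)); x,y=(a-[80,60]).astype(int); print(x,y)
cv2.imwrite("pics/w5c.png",cv2.resize(im[y:y+135,x:x+180],(800,600),interpolation=cv2.INTER_CUBIC))
E
```

```text
t 15.8 p [0.5744 0.0073 0.1929] rot [ 1.7994e+02 -1.0000e-02  9.7900e+01] F [ 0.93 -0.1  -2.23] M [-0.024 -0.023 -0.007] w 0.0127 q7 0.28
236 132
```

View pics/w5c.png

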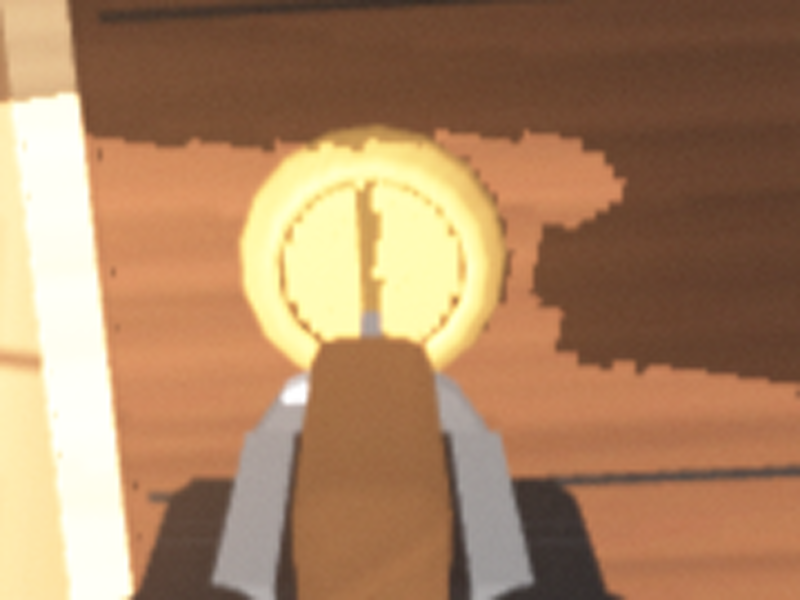

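The slot shows as a dark band from crop (358,190) to (366,310), next to the lid's latch edge from (72,0) to (130,590). I'll compare their yaws.

```bash
python3 - <<'E'
from h import *
im,c=load("w5"); k=800/180
q=lambda x,y,z:onz(c,(236+(x+.5)/k-.5,132+(y+.5)/k-.5),z)
def yaw(a,b,z): d=q(*a,z)-q(*b,z); return np.degrees(np.arctan2(d[1],d[0]))
print("lid edge",yaw((80,110),(130,580),.084),"joints",yaw((100,15),(450,3),.084)+90,yaw((560,481),(790,468),.084)+90)
# slot left edge subpixel per row
g=im.astype(float)[:,:,:].sum(2); P=[]
for r in range(176,201):
    row=g[r,310:326]; d=np.diff(row); i=int(np.argmin(d[:12])); 
    P.append((310+i+.5,r,d[i]))
print([(p[0],p[2]) for p in P])
P=np.array(P); W=np.array([onz(c,p[:2],.0905) for p in P if p[2]<-60]); f=cv2.fitLine(W[:,:2].astype(np.float32),cv2.DIST_HUBER,0,.001,.001).ravel(); print("slot yaw",np.degrees(np.arctan2(f[1],f[0]))%180,len(W))
E
```

```text
lid edge 101.00761104354987 joints -80.14688486581923 -78.60554167018967
[(315.5, np.float64(-165.0)), (315.5, np.float64(-169.0)), (315.5, np.float64(-170.0)), (315.5, np.float64(-142.0)), (315.5, np.float64(-122.0)), (315.5, np.float64(-119.0)), (315.5, np.float64(-120.0)), (316.5, np.float64(-108.0)), (316.5, np.float64(-119.0)), (316.5, np.float64(-123.0)), (316.5, np.float64(-124.0)), (316.5, np.float64(-127.0)), (316.5, np.float64(-141.0)), (316.5, np.float64(-149.0)), (316.5, np.float64(-147.0)), (316.5, np.float64(-162.0)), (316.5, np.float64(-165.0)), (316.5, np.float64(-169.0)), (316.5, np.float64(-168.0)), (316.5, np.float64(-158.0)), (316.5, np.float64(-137.0)), (316.5, np.float64(-129.0)), (316.5, np.float64(-124.0)), (316.5, np.float64(-125.0)), (317.5, np.float64(-103.0))]
slot yaw 101.00616 25
```

The slot's yaw of 101.0° matches the lid edge at 101.0°, so the latch is at 90°, locked. Next I'll take the key back.

move_arm(
  jaw=[255, 255, 255, 255, 255, 255, 255, 255, 255, 255],
  dp=[
    [0.025, -0.003, 0],
    [0.045, -0.0055, 0],
    [0.055, -0.0067, 0],
    [0.055, -0.0067, 0],
    [0.055, -0.0067, 0],
    [0.055, -0.0067, 0],
    [0.055, -0.0067, 0],
    [0.045, -0.0055, 0],
    [0.0425, -0.0049, 0],
    [0, 0, 0],
  ],
  rotation=[
    [0, 0, 0],
    [0, 0, 0],
    [0, 0, 0],
    [0, 0, 0],
    [0, 0, 0],
    [0, 0, 0],
    [0, 0, 0],
    [0, 0, 0],
    [0, 0, 0],
    [0, 0, 0],
  ],
)

```text
clock: 17.1
position: [0.4829, 0.3476, 0.1912]
tool_rot: [-3.14, -0.0, 1.713]
force: [0.5, -0.1, -0.5]
grip_width: 0.0125
```

move_arm(
  jaw=[255, 255, 255, 255, 255, 255, 255, 255, 255, 255],
  dp=[
    [0, 0, 0],
    [0, 0, 0],
    [0, 0, 0],
    [0, 0, 0],
    [0, 0, 0],
    [0, 0, 0],
    [0, 0, 0],
    [0, 0, 0],
    [0, 0, 0],
    [0, 0, 0],
  ],
  rotation=[
    [0, 0, -0.03],
    [0, 0, -0.05],
    [0, 0, -0.05],
    [0, 0, -0.05],
    [0, 0, -0.05],
    [0, 0, -0.05],
    [0, 0, -0.05],
    [0, 0, -0.05],
    [0, 0, -0.037],
    [0, 0, 0],
  ],
)

```text
clock: 18.35
position: [0.4849, 0.3438, 0.1919]
tool_rot: [-3.141, -0.001, 3.018]
force: [0.4, -0.9, -1.0]
grip_width: 0.0123
```

```bash
python3 - <<'E'
from h import *
st(); print(dp([.4853,.3445,.12]))
im,c=snap("w6")
s=bot.observe(); M=R.from_euler("xyz",s["tool_rot"])
a=proj(c,s["position"]+M.apply([.008,0,.0468])); print("tip expected px",a)
x,y=(a-[80,75]).astype(int); print(x,y)
cv2.imwrite("pics/w6c.png",cv2.resize(im[y:y+150,x:x+200],(800,600),interpolation=cv2.INTER_CUBIC))
print("hole px",proj(c,(.4853,.3447,.045)))
E
```

```text
t 18.35 p [0.4849 0.3438 0.1919] rot [-1.7997e+02 -4.0000e-02  1.7290e+02] F [ 0.35 -0.94 -1.04] M [-0.018 -0.043  0.021] w 0.0123 q7 0.77
[-0.00049982  0.00101767  0.08986853]
tip expected px [318.35969169 202.08976679]
238 127
hole px [319.82005692 178.96631421]
```

View pics/w6c.png

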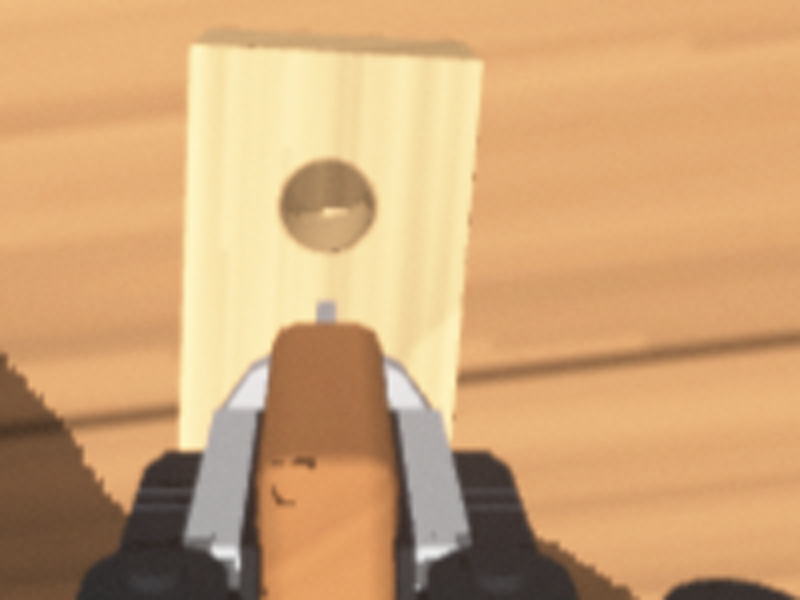

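The hole is at crop (328,205), as expected, and the blade is still straight at (326,301). I'll lower it in.

move_arm(
  jaw=[255, 255, 255, 255, 255, 255, 255, 255],
  dp=[
    [-0.0005, 0.001, 0.02],
    [0, 0, 0.04],
    [0, 0, 0.03],
    [0, 0, 0.025],
    [0, 0, 0.02],
    [0, 0, 0.015],
    [0, 0, 0.012],
    [0, 0, 0],
  ],
  rotation=[
    [0, 0, 0],
    [0, 0, 0],
    [0, 0, 0],
    [0, 0, 0],
    [0, 0, 0],
    [0, 0, 0],
    [0, 0, 0],
    [0, 0, 0],
  ],
)

```text
clock: 19.4
position: [0.4855, 0.3447, 0.0622]
tool_rot: [-3.141, -0.0, 3.018]
force: [0.7, -0.1, -1.3]
grip_width: 0.0124
```

move_arm(
  jaw=[255, 255, 255],
  dp=[
    [0, 0, 0.0025],
    [0, 0, 0.0015],
    [0, 0, 0],
  ],
  rotation=[
    [0, 0, 0],
    [0, 0, 0],
    [0, 0, 0],
  ],
)

```text
clock: 19.77
position: [0.4858, 0.3449, 0.0597]
tool_rot: [3.141, 0.0, 3.018]
force: [0.3, 0.5, -1.3]
grip_width: 0.0123
```

move_arm(
  jaw=[255, 255, 255],
  dp=[
    [0, 0, 0.0012],
    [0, 0, 0.001],
    [0, 0, 0],
  ],
  rotation=[
    [0, 0, 0],
    [0, 0, 0],
    [0, 0, 0],
  ],
)

```text
clock: 20.15
position: [0.4857, 0.3449, 0.0578]
tool_rot: [3.142, 0.0, 3.019]
force: [-1.8, -0.3, 2.2]
grip_width: 0.0128
```

move_arm(
  jaw=[200, 150, 100, 80, 80, 80],
  dp=[
    [0, 0, 0],
    [0, 0, 0],
    [0, 0, 0],
    [0, 0, 0],
    [0, 0, 0],
    [0, 0, 0],
  ],
  rotation=[
    [0, 0, 0],
    [0, 0, 0],
    [0, 0, 0],
    [0, 0, 0],
    [0, 0, 0],
    [0, 0, 0],
  ],
)

```text
clock: 20.9
position: [0.4857, 0.3448, 0.0577]
tool_rot: [-3.142, -0.0, 3.018]
force: [-0.3, 0.4, -1.4]
grip_width: 0.0586
```

move_arm(
  jaw=[80, 80, 80, 80, 80, 80],
  dp=[
    [0, 0, -0.02],
    [0, 0, -0.03],
    [0, 0, -0.05],
    [0, 0, -0.05],
    [0, 0, -0.04],
    [0, 0, 0],
  ],
  rotation=[
    [0, 0, 0],
    [0, 0, 0],
    [0, 0, 0],
    [0, 0, 0],
    [0, 0, 0],
    [0, 0, 0],
  ],
)

```text
clock: 21.65
position: [0.4867, 0.3455, 0.2132]
tool_rot: [3.138, 0.003, 3.018]
force: [-0.0, -0.9, -0.6]
grip_width: 0.0584
```

```bash
python3 - <<'E'
from h import *
st()
im,c=snap("w7")
a=proj(c,(.4853,.3447,.094)); print("expect top px",a)
hsv=cv2.cvtColor(im,cv2.COLOR_BGR2HSV)
s=grab_frame("scene"); cv2.imwrite("pics/scene7.png",s); t=grab_frame("top"); cv2.imwrite("pics/top7.png",t)
d=cv2.absdiff(s,cv2.imread("pics/scene0.png")).max(2)
f=lambda i:cv2.resize(i,(400,300),interpolation=cv2.INTER_CUBIC)
x,y=int(a[0])-60,int(a[1])-45
cv2.imwrite("pics/c7.png",np.vstack([np.hstack([f(im[y:y+90,x:x+120]),f(s[165:240,290:390])]),np.hstack([f(s[50:350,100:540]),f(t[80:330,100:500])])]))
E
```

```text
t 21.65 p [0.4867 0.3455 0.2132] rot [179.79   0.19 172.94] F [-0.01 -0.87 -0.58] M [-0.023 -0.073  0.003] w 0.0584 q7 0.77
expect top px [316.90491378 183.94652756]
```

View pics/c7.png

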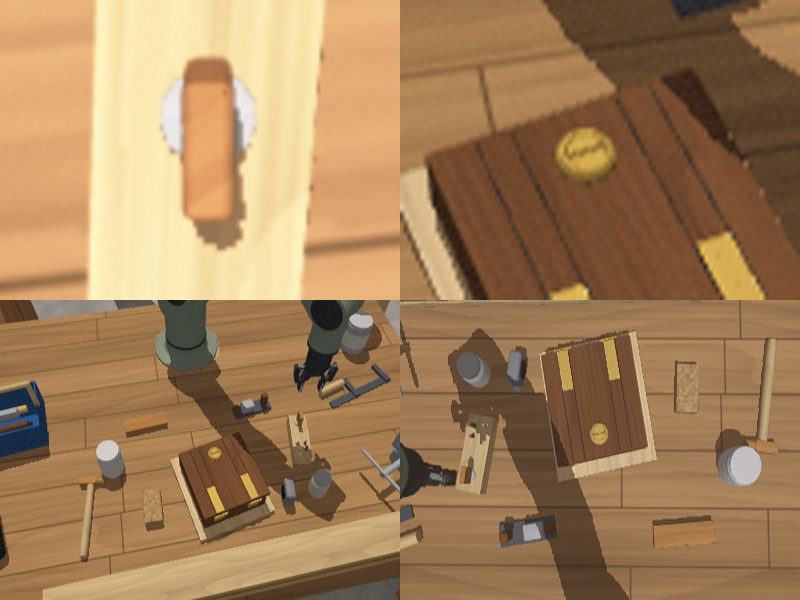

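The key stands upright in its hole with the collar flat on the block (upper left). The latch slot lies across the lid and the bystanders are unmoved. I'll hand the job in.

```bash
python3 -c "
from workcell import workorder
print(workorder.job_done())"
```

```text
the job is handed in; nothing more can be done
None
```

The hatch lid is locked and the key is back in its hole in the block. I handed the job in at about 22 s of the 70 s allowed.

- **Latch:** It started about 15° clockwise of the hatch's x, so I lined the key up with the slot there. I pressed the lid down with about 10 N (some 4 mm) and turned until the moment rose from about 0.1 to 0.25 N m at the stop. After I lifted the key out, the slot's yaw measured 101.0° and the lid's latch edge also 101.0°, so it reads locked.
- **Stop angle:** The tool had to turn about 5° past where I expected the stop. I put this down to slot play and the key giving a little in the grip; the slot measurement afterwards did not show a problem.
- **Side force:** Easing off, a side force of about 5 N showed between the blade and the slot wall. That is below the 9 N at which the lid would shift. I relieved it before lifting the key out.
- **Key and surroundings:** In the last picture the key stands upright with its collar flat on the block. Nothing else on the bench looked moved; I checked that by eye, not by measurement.

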